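# Drift the sampler stage into line with its tapered pin

### The job

The vial stage has slipped along its bed, so the hole in it no longer lines up with the hole in the brass lug hidden below. Take the tapered pin with the orange grip out of its blue stand and push it down through both holes, so that its taper draws the stage into line, until its collar bears on the steel ring round the stage's hole; seat it there with a firm push of some 20 N, then let go and leave it standing upright. Feel your way and never press the pin against the machine with more than about 35 N, let the pin move the stage rather than your hand, and leave the beaker and the amber bottle alone.

Things in the scene. Friction and masses are not known exactly. Their poses are not given: they have to be found in the camera images.
- pin_grip (a point): Centre of the orange square grip of the loose tapered pin (grip 24 x 24 mm across, 50 mm tall, faces along the point's x and y; z up along the pin, tip 97 mm below). About 0.2 kg (0.7 to 1.4 times, hidden). It starts upright in the blue stand, collar resting on the stand's top, and must be lifted 70 mm straight up to come free.
- pin_collar (a point): Centre of the underside of the pin's steel collar (40 mm in diameter, 6 mm thick), on the pin's axis 31 mm below point pin_grip; z up along the pin. Below it a cylindrical shank 28.5 mm in diameter and 24 mm long, then a cone 42 mm long narrowing evenly to a 4 mm tip, 66 mm below this point.
- stand: The blue pin stand, fixed to the worktop: foot 76 x 76 mm, block 66 x 66 mm, top at 78 mm, with an upright 31 mm hole in the middle; origin at the centre of its underside, sides along x and y.
- bed: The sampler bed, fixed: grey base 130 x 250 mm, two aluminium rails along its y axis; origin at the centre of its underside, z up. It carries the white stage, and below that a brass lug that is clamped and does not give: a plate 12 mm thick with a 30 mm hole, its top 12 mm below the stage's top face, open underneath to 68 mm below the stage's top face.
- index_mark (a point): The mark on the bed (red line on each rail), given over the bed's centre line at the height of the stage's top face, 80 mm above the worktop; axes as the bed's. The lug's hole lies on the centre line (same x), but along the bed's y it is clamped anywhere within 6 mm either side of the mark: this is not reported and must be felt.
- stage_hole (a point): Centre of the 30 mm hole in the white stage (plate 104 x 190 x 10 mm) at its top face, 80 mm above the worktop; axes as the bed's. Round it a rigid dark steel seat ring (48 mm across, 32 mm inside) stands 1 to 6 mm proud of the stage: its height is not reported and must be felt. A vial rack stands 80 to 132 mm away towards the bed's +y, 54 mm tall.
- stage (a joint): Displacement of the stage along the bed's +y from the mark (m); 0 = stage hole over the mark; it starts 9 to 12 mm off. It slides stiffly, with about 5 N of friction and no spring, stops at 16 mm either way. Drawing it in with the taper takes about 6 to 10 N of downward push.
- beaker: Empty glass beaker, 70 mm in diameter, 92 mm tall, loose; origin at the centre of its underside. A bystander. It stands beside the stand, on either side.
- amber: Amber bottle with a black cap, 62 mm in diameter, 138 mm tall, loose; origin at the centre of its underside. A bystander.

How it is judged:
By the outcome, as a careful person would: the job done as asked, in the order asked, and still so for the second after the job is handed in, with the robot touching nothing.
It also fails if it takes over 67 s, if anything falls off the work surface, if the arm or the gripper's body presses on something with over 40 N, if the wrist force passes 120 N, or if a joint passes its speed limit or range.

### The arm

A 6-joint arm with a two-finger parallel gripper is mounted at the origin on a cart in front of the work surface, level with it; the furniture and walls round the work are solid. World frame = base frame: x ahead of the robot, y to its left, z up, the work surface at z = 0. Lengths are in m, angles in degrees, forces in N, time in s.
With the tool pointing down it reaches from about 0.3 to 0.75 m from the base axis. Payload 8.5 kg.
Tool frame: the origin (TCP) lies at the very end of the fingers, on their centre line; the grasp point (between the pads) lies 19 mm behind it; z points along the fingers, y is the line along which they close (so a half turn about z gives the same grasp; the last joint's range is limited). The gripper opens to 88 mm and grips with 3 to 60 N. Pads are 18 mm wide; open, the fingers measure 123 mm over their backs; the gripper's body (75 mm by 187 mm) begins 45 mm behind the grasp point.
Start: joints at [64.498, 21.807, 74.336, -0, 83.858, -12.336], TCP at [0.125, 0.536, 0.239] pointing down, gripper open.
Joint ranges: [-178.18, 178.18], [-50.72, 133.34], [12.68, 142.11], [-81.47, 261.47], [9.98, 163.14], [-165.26, 165.26]. Speed limits (degrees/s): [136.94, 136.94, 180, 180, 180, 180].

### API

Orientations are given as [roll, pitch, yaw] about the fixed x, y, z axes, in that order (R = Rz(yaw) Ry(pitch) Rx(roll)).
In Python, from cell import r gives the robot as it stands.
- The arm moves only by the tool send_rows, never from a script. Its argument "deltas" is a list that holds one entry, the list of rows, each a list of 6 numbers: the shift along the tool's x, y, z scaled (see below), then the turn, a rotation vector about the tool's x, y, z scaled (see below). In form: [[[dx, dy, dz, wx, wy, wz], ...]]. A call has 1 to 8 rows; each row is the pose to reach, as a shift and turn from the pose commanded when the call began, along the tool's axes at that moment; what a row does not reach only later rows make up. The controller multiplies each number of a shift by 0.4 m and each number of a turn by pi/4 rad. A row lasts 1/12 s, in which the tool goes at most 41.7 mm and 7.16 degrees, less where a joint would pass 70% of its speed; a pose out of reach is approached as far as the arm can. A call with a number of a shift or a turn outside -1 to 1 is refused whole. A call with a gripper value outside its range is refused whole. "hand" is the gripper's target within -1 to 1 (shut at 1, half-way at 0, fully open at -1), set as the call begins (left out, the last holds). The fingers move at their own pace and stop on an object; "force" is the grip in N (left out, the last holds). Time passes only in rows, so rows that repeat a pose let the fingers close. It gives the time, the measured TCP pose, the force, the opening and the grip force at its end, in the units of the state.
- r.get_obs(): the state, without advancing time (a new reading comes with each control period).
- r.snapshot(name): name is "side" or "top" or "wrist"; returns a dict with "pixels" (384x512x3 uint8, red, green, blue), "mtx" (3x3 intrinsics, pixels), "position" and "rotation" of the camera in the world; the wrist camera has in their place "hand_eye" (4x4, takes a point from camera to tool coordinates, whose origin is the TCP and whose axes are the flange's). Camera axes: x right, y down, z forward; pixel columns grow to the right and rows downward; lengths in m; the calibration is good to about 2 mm. A picture is of the moment at which its call begins: read the wrist's pose just before it. There is no depth.
- r.sign_off(): hands the job in; it is judged then, once.
Trained networks look in the newest picture that a camera, given by its name, has taken for a name from the list of things; names that differ only in an ending like _2 or _b are one class to them, and where a whole thing is asked for, a point or a joint stands for the part that bears it (a point fixed in the world has none). Each returns a list of dicts, best first, with "confidence" (0 to 1); they miss things now and then, are a little off and sometimes report something else, mostly with a low value. They report only what shows in the picture. A call takes as long as a camera call.
- r.search_frame(camera, target): "location" ([x, y, z] in m, in world coordinates, good to about 4 mm: the middle of the surface that is visible of it).
- r.trace(camera, target): "pixels" (384x512 bool, what is visible of it).
- r.place_of(camera, target): "location" ([x, y, z] in m, in world coordinates, good to about 4 mm: a listed point, or the origin of a listed thing).
The state is a dict: "clock": time; "joint_positions": joint angles; "qvel": joint speeds; "tau": joint torques, N m; "ee_pos": TCP position; "ee_rot": TCP orientation; "force": force on the tool from outside, world axes, zero at the start; "torque": the same for the moment, N m; "gripper_width": opening from 0.0 (shut) to 1.0 (fully open); "grasp_force": force on a finger pad.
Only numpy, scipy, OpenCV 4.12 (cv2) and the standard library are available. Lean on these libraries where they do the work, as an engineer would, in place of code of your own. Each camera call takes 0.05 s, during which the arm holds its last target. There are 200 camera calls.

## Working session

There is one attempt and no reset: what is moved stays moved. The work goes in short steps, Python scripts to look and compute and a tool call to move; the robot and the scene stay as the last step left them, time stands still between calls to the robot, and variables do not carry over. Pictures are saved under pics/ and viewed, at most 10 in all, crops included, and the job is handed in when it is done.

Besides the shell and the picture viewer there is one more tool, called after "Request:" as name([rows], argument=value, ...), one row to a line, values as JSON. send_rows: Moves the arm, as the interface text tells. Shifts and turns lie within -1 to 1; 1 stands for 0.4 m of shift or pi/4 rad of turn. Its arguments: {"type":"object","properties":{"deltas":{"type":"array"},"hand":{"type":"number"},"force":{"type":"number"}},"required":["deltas"]}

```bash
ls; mkdir -p pics; cat > h.py <<'E'
import numpy as np, cv2
from cell import r
from scipy.spatial.transform import Rotation as R
def save(n,f): 
    s=r.snapshot(n); cv2.imwrite('pics/'+f,s['pixels'][:,:,::-1]); return s
def st():
    o=r.get_obs(); print({k:np.round(o[k],4).tolist() for k in ['clock','ee_pos','ee_rot','force','torque','gripper_width','grasp_force']}); return o
E
python3 - <<'E'
from h import *
o=st()
a=save('side','s0.png');b=save('top','t0.png')
cv2.imwrite('pics/both.png',cv2.resize(np.hstack([a['pixels'],b['pixels']])[:,:,::-1],(800,300)))
for c in ['side','top']:
    for t in ['pin_grip','pin_collar','stand','bed','index_mark','stage_hole','beaker','amber','stage']:
        d=r.place_of(c,t) if t!='stage' else r.search_frame(c,t)
        print(c,t,[(np.round(x['location'],4).tolist(),round(x['confidence'],2), {k:v for k,v in x.items() if k not in('location','confidence')}) for x in d[:2]])
E
```

```text
pics
{'clock': 0.0, 'ee_pos': [0.1252, 0.5353, 0.2381], 'ee_rot': [-179.9157, -0.019, 166.8333], 'force': [-0.3264, 0.3017, -0.8179], 'torque': [-0.0053, 0.0141, -0.0325], 'gripper_width': 1.0015, 'grasp_force': 0.0}
side pin_grip [([0.5, -0.3286, 0.112], 0.56, {})]
side pin_collar [([0.4974, -0.3318, 0.0738], 0.97, {})]
side stand [([0.4965, -0.3281, 0.0001], 0.87, {}), ([0.5682, -0.1159, -0.0034], 0.26, {})]
side bed [([0.5288, 0.1921, -0.0013], 0.92, {})]
side index_mark [([0.55, 0.1484, 0.0778], 0.69, {})]
side stage_hole [([0.5384, 0.1542, 0.0833], 0.93, {})]
side beaker [([0.5666, -0.1224, -0.0078], 0.55, {})]
side amber [([0.7255, -0.1346, -0.0016], 0.96, {})]
side stage [([0.51, 0.2058, 0.0757], 0.82, {})]
top pin_grip [([0.4967, -0.3282, 0.1109], 0.74, {})]
top pin_collar [([0.4958, -0.3276, 0.0766], 0.51, {})]
top stand [([0.496, -0.3321, -0.0011], 0.84, {})]
top bed [([0.5241, 0.1928, 0.0015], 0.77, {})]
top index_mark [([0.5432, 0.1476, 0.0809], 0.7, {})]
top stage_hole [([0.5376, 0.1498, 0.0814], 0.6, {}), ([0.5418, 0.1464, 0.0794], 0.46, {})]
top beaker [([0.5689, -0.1232, -0.0], 0.92, {}), ([0.4992, -0.3286, 0.0758], 0.71, {})]
top amber [([0.7258, -0.136, -0.0027], 0.93, {})]
top stage [([0.5204, 0.1992, 0.0816], 0.83, {})]
```

View pics/both.png

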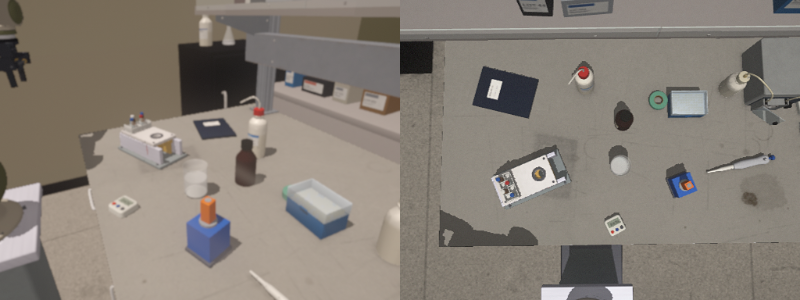

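View pics/t0.png

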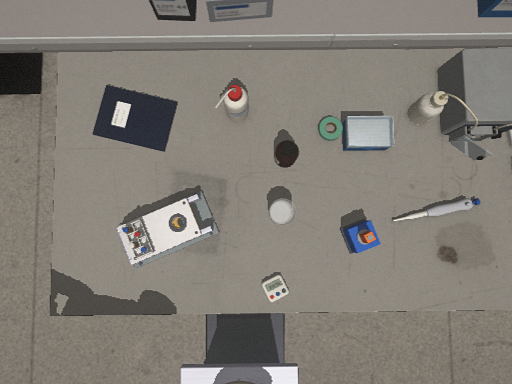

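The side view shows the orange-gripped pin in the blue stand (side ~(208,240) of the left half). In the top view the bed lies at ~(167,228), turned, with the hole at (178,223). The stand is at (362,236), the beaker at (281,210) and the amber bottle at (287,152).

```bash
cat >> h.py <<'E'
def ray(s,uv,z,pos=None,rot=None):
    p=np.array(s['position'] if pos is None else pos); Rm=np.array(s['rotation'] if rot is None else rot)
    uv=np.atleast_2d(uv).astype(float); d=np.c_[uv,np.ones(len(uv))]@np.linalg.inv(s['mtx']).T@Rm.T
    return p+d*((z-p[2])/d[:,2])[:,None]
def wristpose(o,s):
    Rt=R.from_euler('xyz',o['ee_rot'],degrees=True).as_matrix(); H=np.array(s['hand_eye'])
    return Rt@H[:3,3]+np.array(o['ee_pos']),Rt@H[:3,:3]
def rect(m,s,z,pos=None,rot=None):
    v,u=np.nonzero(m); P=ray(s,np.c_[u,v],z,pos,rot)[:,:2]
    return cv2.minAreaRect((P*1000).astype(np.float32))
def delta(o,xyz,yaw=None):
    "move in tool units to world xyz, tool pointing down"
    Rt=R.from_euler('xyz',o['ee_rot'],degrees=True); d=Rt.inv().apply(np.array(xyz)-o['ee_pos'])/0.4
    w=np.zeros(3) if yaw is None else (Rt.inv()*R.from_euler('xyz',[180,0,yaw],degrees=True)).as_rotvec()/(np.pi/4)
    print('delta',np.round(d,4).tolist(),np.round(w,4).tolist())
E
python3 - <<'E'
from h import *
s=r.snapshot('top')
for t,z in [('stand',.078),('pin_grip',.136),('bed',0.08),('stage',.08)]:
    d=r.trace('top',t)
    for x in d[:1]: print(t,x['confidence'],rect(x['pixels'],s,z))
o=r.get_obs(); w=r.snapshot('wrist'); print(w['hand_eye'],w['mtx'])
delta(o,[.48,.13,.33]);delta(o,[.497,-.328,.26])
E
```

```text
Traceback (most recent call last):
  File "h.py", line 16, in rect
    v,u=np.nonzero(m); P=ray(s,np.c_[u,v],z,pos,rot)[:,:2]
                         ~~~^^^^^^^^^^^^^^^^^^^^^^^^
  File "h.py", line 11, in ray
    return p+d*((z-p[2])/d[:,2])[:,None]
                         ~^^^^^
IndexError: too many indices for array: array is 1-dimensional, but 2 were indexed
```

```bash
sed -i "s/    uv=np.atleast_2d/    if Rm.ndim==1: Rm=R.from_euler('xyz',Rm,degrees=True).as_matrix()\n    uv=np.atleast_2d/" h.py
python3 - <<'E'
from h import *
s=r.snapshot('top'); print(s['rotation'],s['position'])
for t,z in [('stand',.078),('pin_grip',.136),('bed',0.08),('stage',.08)]:
    d=r.trace('top',t)
    for x in d[:1]: print(t,x['confidence'],rect(x['pixels'],s,z))
o=r.get_obs(); w=r.snapshot('wrist'); print(w['hand_eye'],w['mtx'])
delta(o,[.48,.13,.33]);delta(o,[.497,-.328,.26])
E
```

```text
[-174.65239102   -0.21742591  -90.71418732] [ 0.53004227 -0.04217931  1.19152875]
stand 0.55 ((503.257568359375, -322.6797180175781), (79.86839294433594, 89.06494140625), 20.144168853759766)
pin_grip 0.64 ((502.7306213378906, -320.05999755859375), (34.900291442871094, 40.18332290649414), 25.36066436767578)
bed 0.61 ((526.459228515625, 179.1434783935547), (124.40218353271484, 245.18157958984375), 22.566381454467773)
stage 0.57 ((523.4013061523438, 198.9043426513672), (105.66691589355469, 192.3427276611328), 23.149843215942383)
[[ 3.63690065e-04 -9.58481608e-01 -2.85154124e-01  7.27927221e-02]
 [ 9.99999862e-01  4.57027200e-04 -2.60778804e-04 -5.94995668e-04]
 [ 3.80274878e-04 -2.85153990e-01  9.58481642e-01 -1.46646554e-01]
 [ 0.00000000e+00  0.00000000e+00  0.00000000e+00  1.00000000e+00]] [[294.6552815    0.         254.12781318]
 [  0.         294.6552815  192.75364445]
 [  0.           0.           1.        ]]
delta [-1.0944, -0.7852, -0.2282] [0.0, 0.0, 0.0]
delta [-1.3966, -1.8904, -0.0531] [0.0, 0.0, 0.0]
```

Request:
send_rows([
  [[-0.05,-0.03,0,0,0,0.08],[-0.14,-0.08,0,0,0,0.16],[-0.23,-0.13,0,0,0,0.24],[-0.32,-0.18,0,0,0,0.32],[-0.41,-0.235,0,0,0,0.4],[-0.5,-0.285,0,0,0,0.48],[-0.58,-0.33,0,0,0,0.55],[-0.62,-0.35,0,0,0,0.6]],
], hand=-1)

```text
clock: 2.07
ee_pos: [0.3373, 0.3402, 0.2389]
ee_rot: [180.0, 0.0, 139.5]
force: [-0.0, 0.9, -0.4]
gripper_width: 1.001
grasp_force: 0.0
```

```bash
python3 - <<'E'
from h import *
o=st(); delta(o,[.54,.15,.2],112.5)
E
```

```text
{'clock': 2.0667, 'ee_pos': [0.3373, 0.3402, 0.2389], 'ee_rot': [179.9849, 0.0496, 139.5075], 'force': [-0.0338, 0.9217, -0.3619], 'torque': [-0.0426, -0.0487, 0.0154], 'gripper_width': 1.0007, 'grasp_force': 0.0}
delta [-0.694, -0.0326, 0.0978] [0.0006, 0.001, 0.6002]
```

Request:
send_rows([
  [[-0.09,0,0.01,0,0,0.08],[-0.19,-0.01,0.03,0,0,0.16],[-0.29,-0.015,0.05,0,0,0.24],[-0.39,-0.02,0.06,0,0,0.32],[-0.49,-0.025,0.08,0,0,0.4],[-0.59,-0.03,0.09,0,0,0.48],[-0.66,-0.033,0.097,0,0,0.55],[-0.694,-0.033,0.097,0,0,0.6]],
])

```text
clock: 2.73
ee_pos: [0.5405, 0.1509, 0.199]
ee_rot: [-179.9, 0.0, 112.5]
force: [0.4, 0.6, 0.4]
gripper_width: 0.998
grasp_force: 0.0
```

```bash
python3 - <<'E'
from h import *
o=st(); s=save('wrist','w1.png'); p,Rm=wristpose(o,s)
for t in ['stage_hole','index_mark','bed']:
    print(t,[(np.round(x['location'],4).tolist(),round(x['confidence'],2)) for x in r.place_of('wrist',t)[:2]])
E
```

```text
{'clock': 2.7333, 'ee_pos': [0.5405, 0.1509, 0.199], 'ee_rot': [-179.9467, 0.0084, 112.5004], 'force': [0.3976, 0.5969, 0.4174], 'torque': [-0.0141, -0.0236, -0.008], 'gripper_width': 0.9983, 'grasp_force': 0.0}
stage_hole [([0.5387, 0.1565, 0.0804], 0.82)]
index_mark [([0.5387, 0.1418, 0.0806], 0.81)]
bed [([0.5164, 0.1946, 0.0019], 0.7)]
```

View pics/w1.png

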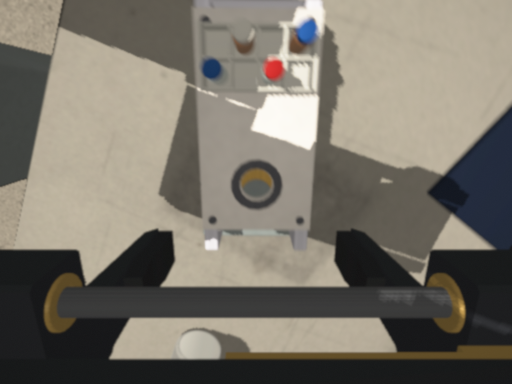

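The wrist view shows the steel ring at ~(257,184) with brass visible in the upper half of the hole. So the lug hole is offset towards the bed's −y. The rack is at the top and the bed is close to aligned with the image.

```bash
python3 - <<'E'
from h import *
im=cv2.imread('pics/w1.png')
c=im[145:225,215:300]; cv2.imwrite('pics/c1.png',cv2.resize(c,None,fx=7,fy=7,interpolation=cv2.INTER_CUBIC))
E
```

```text
(no output)
```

View pics/c1.png

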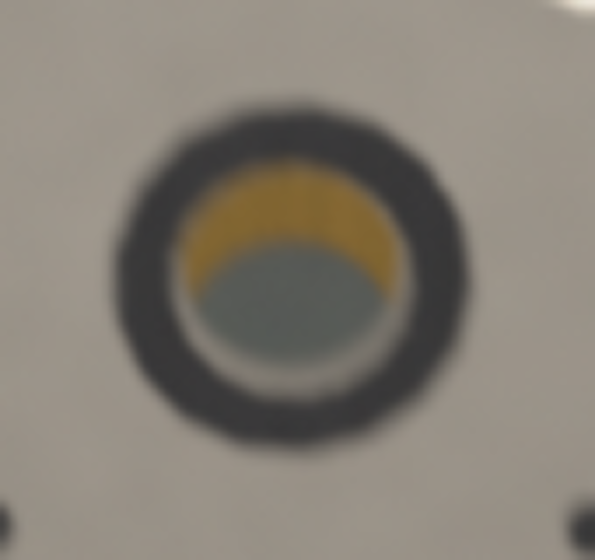

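The crop shows the ring's centre at ~(256.2,183.6) in the full picture. The +y edge of the lug hole shows as the brass/grey border at ~(256.2,178.9).

```bash
python3 - <<'E'
from h import *
o=r.get_obs(); s=r.snapshot('wrist'); p,Rm=wristpose(o,s)
f=lambda x,y:((x+.5)/7-.5+215,(y+.5)/7-.5+145)
for z in(.081,.086):
    P=ray(s,[f(115,275),f(468,275),f(292,103),f(292,450)],z,p,Rm); print(z,np.round(P,4).tolist(),P[:2].mean(0)[:2],P[2:].mean(0)[:2],np.linalg.norm(P[0]-P[1]),np.linalg.norm(P[2]-P[3]))
e=ray(s,[f(291,240)],.068,p,Rm)[0]
for a in(22.5,):
    b=np.array([-np.sin(np.radians(a)),np.cos(np.radians(a))]); print('lug centre',e[:2]-.015*b)
m=r.trace('wrist','stage')
print(m[0]['confidence'],rect(m[0]['pixels'],s,.08,p,Rm))
g=cv2.cvtColor(s['pixels'],cv2.COLOR_RGB2GRAY).astype(float)
# side edges of stage: rows 120..215
L=[];Q=[]
for v in range(110,212,4):
    row=cv2.GaussianBlur(g,(3,3),0)[v]; d=np.diff(row)
    L.append((195+np.argmax(d[195:215]),v)); Q.append((300+np.argmin(d[300:325]),v))
for E in(L,Q):
    W=ray(s,np.array(E)+[.5,0],.08,p,Rm)[:,:2].astype(np.float32); l=cv2.fitLine(W,cv2.DIST_HUBER,0,.001,.001).ravel(); print(np.degrees(np.arctan2(l[1],l[0]))%180-90,l)
delta(o,[.497,-.328,.26],112.5)
E
```

```text
0.081 [[0.5172, 0.1481, 0.081], [0.5605, 0.1664, 0.081], [0.5299, 0.1786, 0.081], [0.5486, 0.1345, 0.081]] [0.53885171 0.15726614] [0.5392287  0.15655639] 0.04703204527487684 0.047857781374804766
0.086 [[0.5171, 0.1495, 0.086], [0.5596, 0.1675, 0.086], [0.5295, 0.1794, 0.086], [0.5479, 0.1362, 0.086]] [0.538306   0.15847429] [0.5386759  0.15777789] 0.04614718887517147 0.0469573896551229
lug centre [0.54397719 0.14487102]
0.77 ((521.409423828125, 200.5071563720703), (105.54174041748047, 191.4591522216797), 22.177398681640625)
22.460152 [ 0.3820407  -0.9241455   0.48281008  0.15685004]
22.371307 [ 0.3806073  -0.92473674  0.5789299   0.19791812]
delta [-1.071, -0.5636, -0.1501] [-0.0003, -0.0006, 0.0095]
```

Request:
send_rows([
  [[-0.05,-0.026,0,0,0,0],[-0.13,-0.068,0,0,0,0],[-0.22,-0.116,0,0,0,0],[-0.31,-0.163,0,0,0,0],[-0.4,-0.21,0,0,0,0],[-0.49,-0.258,0,0,0,0],[-0.58,-0.305,0,0,0,0],[-0.66,-0.347,0,0,0,0]],
])

```text
clock: 3.7
ee_pos: [0.5123, -0.1444, 0.2006]
ee_rot: [180.0, 0.0, 112.9]
force: [0.3, -0.7, 0.4]
gripper_width: 0.999
grasp_force: 0.0
```

Request:
send_rows([
  [[-0.09,-0.047,0,0,0,0],[-0.17,-0.09,0,0,0,0],[-0.25,-0.13,0,0,0,0],[-0.32,-0.17,0,0,0,0],[-0.37,-0.195,0,0,0,0],[-0.4,-0.21,0,0,0,0],[-0.411,-0.216,0,0,0,0],[-0.411,-0.216,0,0,0,0]],
])

```text
clock: 4.37
ee_pos: [0.4973, -0.3281, 0.2]
ee_rot: [180.0, -0.0, 112.9]
force: [-0.2, -0.4, -0.2]
gripper_width: 1.001
grasp_force: 0.0
```

```bash
python3 - <<'E'
from h import *
o=st(); s=save('wrist','w2.png'); p,Rm=wristpose(o,s)
for t in ['pin_grip','pin_collar','stand']:
    print(t,[(np.round(x['location'],4).tolist(),round(x['confidence'],2)) for x in r.place_of('wrist',t)[:2]])
for t,z in [('pin_grip',.134),('stand',.078)]:
    m=r.trace('wrist',t); 
    if m: print(t,m[0]['confidence'],rect(m[0]['pixels'],s,z,p,Rm))
E
```

```text
{'clock': 4.3667, 'ee_pos': [0.4973, -0.3281, 0.2], 'ee_rot': [179.9939, -0.0086, 112.8612], 'force': [-0.2226, -0.4435, -0.1933], 'torque': [-0.0469, 0.0153, -0.0334], 'gripper_width': 1.0011, 'grasp_force': 0.0}
pin_grip []
pin_collar [([0.4982, -0.3326, 0.0783], 0.61)]
stand [([0.498, -0.3306, -0.0012], 0.79)]
pin_grip 0.79 ((495.6431579589844, -322.7933349609375), (31.75054931640625, 42.57240676879883), 26.74896812438965)
stand 0.72 ((497.1335144042969, -325.62689208984375), (65.3468017578125, 79.83375549316406), 20.987411499023438)
```

View pics/w2.png

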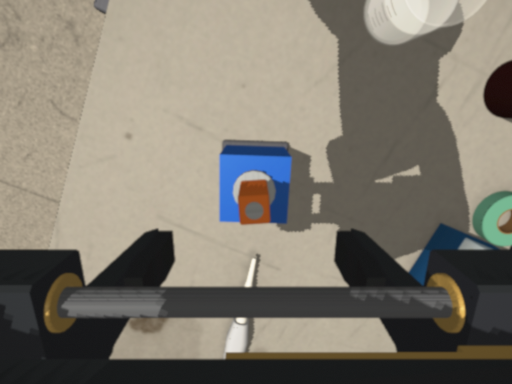

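The wrist view shows the stand at ~(255,187), the collar around (254,190) and the grip's top face with its grey disc at ~(254.5,211). It is nearly square to the fingers.

```bash
python3 - <<'E'
from h import *
o=r.get_obs(); s=r.snapshot('wrist'); p,Rm=wristpose(o,s)
im=cv2.imread('pics/w2.png'); 
cv2.imwrite('pics/c2.png',cv2.resize(im[135:235,205:305],None,fx=6,fy=6,interpolation=cv2.INTER_CUBIC))
hsv=cv2.cvtColor(im,cv2.COLOR_BGR2HSV); blue=((hsv[...,0]>100)&(hsv[...,0]<130)&(hsv[...,1]>150)&(hsv[...,2]>120)).astype(np.uint8)
blue[:,:200]=0;blue[:,310:]=0;blue[:130]=0;blue[240:]=0
v,u=np.nonzero(blue);print(rect(blue,s,.078,p,Rm),u.min(),u.max(),v.min(),v.max())
print('gripc',ray(s,[(254.5,211)],.134,p,Rm)[0]); print('collar',ray(s,[(254,190)],.084,p,Rm)[0])
st_=r.snapshot('top'); # two-view height of the grip top
m=r.trace('top','pin_grip')[0]['pixels']; v,u=np.nonzero(m); print('top px',u.mean(),v.mean(),u.min(),u.max(),v.min(),v.max())
E
```

```text
((499.13739013671875, -330.5609130859375), (64.91392517089844, 65.90304565429688), 21.038843154907227) 220 290 153 220
gripc [ 0.50009541 -0.33229231  0.134     ]
collar [ 0.49876619 -0.33027345  0.084     ]Traceback (most recent call last):
  File "<stdin>", line 10, in <module>
IndexError: list index out of range
```

View pics/c2.png

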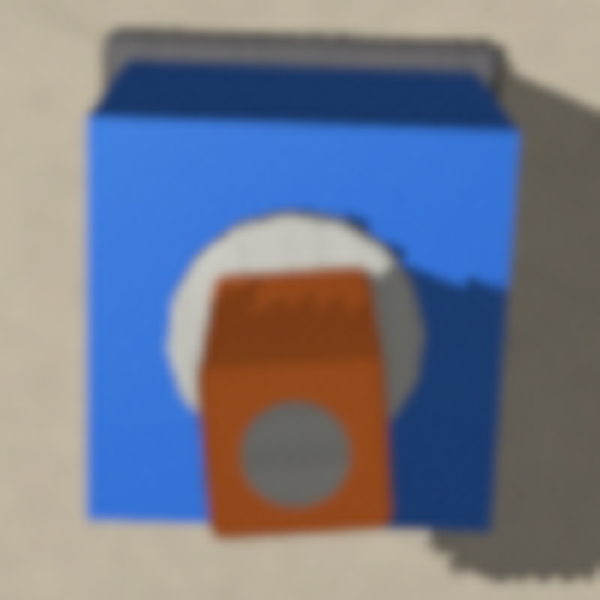

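Request:
send_rows([
  [[-0.0086,0.0018,0.05,0,0,-0.062],[-0.0086,0.0018,0.12,0,0,-0.062],[-0.0086,0.0018,0.19,0,0,-0.062],[-0.0086,0.0018,0.24,0,0,-0.062],[-0.0086,0.0018,0.265,0,0,-0.062],[-0.0086,0.0018,0.2725,0,0,-0.062],[-0.0086,0.0018,0.2725,0,0,-0.062]],
])

```text
clock: 5.4
ee_pos: [0.4993, -0.3316, 0.091]
ee_rot: [-180.0, -0.0, 115.6]
force: [-0.4, -0.5, -0.1]
gripper_width: 1.004
grasp_force: 0.0
```

Request:
send_rows([
  [[0,0,0,0,0,0],[0,0,0,0,0,0],[0,0,0,0,0,0],[0,0,0,0,0,0],[0,0,0,0,0,0],[0,0,0,0,0,0],[0,0,0,0,0,0],[0,0,0,0,0,0]],
], hand=0.2, force=10)

```text
clock: 6.07
ee_pos: [0.4992, -0.3315, 0.091]
ee_rot: [180.0, 0.0, 115.6]
force: [-0.2, -0.4, -0.1]
gripper_width: 0.424
grasp_force: 0.0
```

Request:
send_rows([
  [[0,0,0,0,0,0],[0,0,0,0,0,0],[0,0,0,0,0,0],[0,0,0,0,0,0],[0,0,0,0,0,0],[0,0,0,0,0,0],[0,0,0,0,0,0],[0,0,0,0,0,0]],
], hand=1, force=10)

```text
clock: 6.73
ee_pos: [0.4991, -0.3316, 0.0909]
ee_rot: [-180.0, -0.0, 115.6]
force: [-0.6, 0.5, 0.3]
gripper_width: 0.269
grasp_force: 10.0
```

```bash
python3 -c "
from h import *
st()"
```

```text
{'clock': 6.7333, 'ee_pos': [0.4991, -0.3316, 0.0909], 'ee_rot': [-179.9952, -0.0035, 115.6231], 'force': [-0.6169, 0.4894, 0.2751], 'torque': [-0.0939, 0.1748, 0.0281], 'gripper_width': 0.2687, 'grasp_force': 9.9864}
```

Request:
send_rows([
  [[0,0,0,0,0,0],[0,0,0,0,0,0],[0,0,0,0,0,0],[0,0,-0.006,0,0,0],[0,0,-0.016,0,0,0],[0,0,-0.03,0,0,0],[0,0,-0.05,0,0,0],[0,0,-0.05,0,0,0]],
], hand=1, force=60)

```text
clock: 7.4
ee_pos: [0.4997, -0.332, 0.1129]
ee_rot: [179.9, 0.2, 115.6]
force: [-0.2, 0.5, -1.2]
gripper_width: 0.261
grasp_force: 60.0
```

Request:
send_rows([
  [[0,0,-0.03,0,0,0],[0,0,-0.08,0,0,0],[0,0,-0.14,0,0,0],[0,0,-0.2,0,0,0],[0,0,-0.25,0,0,0],[0,0,-0.285,0,0,0],[0,0,-0.3,0,0,0],[0,0,-0.3,0,0,0]],
])

```text
clock: 8.07
ee_pos: [0.4994, -0.3317, 0.2323]
ee_rot: [179.9, 0.1, 115.6]
force: [-0.3, -0.3, -3.1]
gripper_width: 0.263
grasp_force: 60.0
```

```bash
python3 -c "
from h import *
o=st(); b=np.array([-.3814,.9244]); delta(o,list(np.array([.5389,.1568])+0*b)+[.20],112.42+3)"
```

```text
{'clock': 8.0667, 'ee_pos': [0.4994, -0.3317, 0.2323], 'ee_rot': [179.9475, 0.1442, 115.6261], 'force': [-0.3395, -0.3191, -3.0657], 'torque': [-0.0861, 0.0107, -0.0026], 'gripper_width': 0.2629, 'grasp_force': 59.9846}
delta [1.0587, 0.6171, 0.0786] [0.0012, 0.0032, 0.0046]
```

Request:
send_rows([
  [[0.04,0.024,0,0,0,0],[0.1,0.06,0,0,0,0],[0.17,0.101,0,0,0,0],[0.25,0.149,0,0,0,0],[0.33,0.197,0,0,0,0],[0.41,0.245,0,0,0,0],[0.49,0.292,0,0,0,0],[0.57,0.34,0,0,0,0]],
])

```text
clock: 8.73
ee_pos: [0.5226, -0.0653, 0.2298]
ee_rot: [-179.9, -0.1, 115.6]
force: [2.0, -0.3, -2.3]
gripper_width: 0.271
grasp_force: 60.0
```

Request:
send_rows([
  [[0.08,0.048,0,0,0,0],[0.16,0.096,0,0,0,0],[0.24,0.143,0,0,0,0],[0.32,0.191,0,0,0,0],[0.39,0.233,0,0,0,0],[0.435,0.26,0,0,0,0],[0.46,0.275,0.03,0,0,0],[0.462,0.276,0.08,0,0,0]],
])

```text
clock: 9.4
ee_pos: [0.543, 0.1497, 0.1989]
ee_rot: [179.9, 0.0, 115.8]
force: [-0.1, -0.5, -2.1]
gripper_width: 0.269
grasp_force: 60.0
```

```bash
python3 - <<'E'
from h import *
o=st(); s=save('wrist','w3.png')
for t in ['stage_hole','pin_collar','pin_grip']:
    print(t,[(np.round(x['location'],4).tolist(),round(x['confidence'],2)) for x in r.place_of('wrist',t)[:2]])
im=cv2.imread('pics/w3.png'); cv2.imwrite('pics/c3.png',cv2.resize(im[110:290,150:360],None,fx=3.3,fy=3.3,interpolation=cv2.INTER_CUBIC))
E
```

```text
{'clock': 9.4, 'ee_pos': [0.543, 0.1497, 0.1989], 'ee_rot': [179.8692, 0.0184, 115.7918], 'force': [-0.1179, -0.4659, -2.1234], 'torque': [-0.09, 0.0431, -0.0069], 'gripper_width': 0.269, 'grasp_force': 59.9847}
stage_hole [([0.5372, 0.1531, 0.0812], 0.89)]
pin_collar [([0.5427, 0.1462, 0.1831], 0.92)]
pin_grip [([0.5426, 0.1512, 0.216], 0.74)]
```

View pics/c3.png

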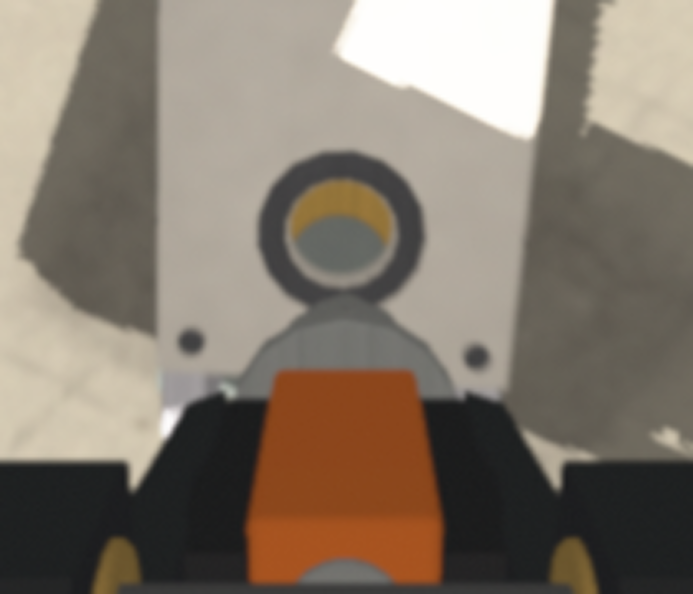

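The crop shows the grip held square. The collar edge is at full-picture ~(255.8,206.4), the ring at ~(253.6,180) and the lug edge at ~(254,174.8). The tip is hidden behind the collar.

```bash
python3 - <<'E'
from h import *
o=st(); s=r.snapshot('wrist'); p,Rm=wristpose(o,s)
y=np.radians(o['ee_rot'][2]); tx=np.array([np.cos(y),np.sin(y)]); b=np.array([-.3814,.9244]); a=np.array([.9244,.3814])
f=lambda x,y:((x+.5)/3.3-.5+150,(y+.5)/3.3-.5+110)
T=np.array(o['ee_pos'][:2])
A=lambda uv,z:ray(s,[f(*uv)],z,p,Rm)[0,:2]
pr=lambda n,P:print(n,np.round(P,4),'bed x,y rel TCP (mm)',np.round([(P-T)@a*1e3,(P-T)@b*1e3],1))
pr('grip base',A((345,371),.193)-.012*tx)
pr('collar',A((347,318),.193)-.020*tx)
l,rr,t,bo=A((258,231),.083),A((425,231),.083),A((342,151),.083),A((342,311),.083)
pr('hole lr',(l+rr)/2);pr('hole top-24',t-.024*b); print(np.linalg.norm(l-rr))
pr('lug',A((343,214),.068)-.015*b)
E
```

```text
{'clock': 9.6, 'ee_pos': [0.5426, 0.147, 0.1985], 'ee_rot': [-179.8987, -0.0376, 115.6095], 'force': [0.502, -0.0187, -2.6966], 'torque': [-0.0611, 0.0627, 0.0103], 'gripper_width': 0.2667, 'grasp_force': 59.9846}
grip base [0.5436 0.1456] bed x,y rel TCP (mm) [ 0.4 -1.6]
collar [0.5432 0.147 ] bed x,y rel TCP (mm) [ 0.6 -0.2]
hole lr [0.5387 0.153 ] bed x,y rel TCP (mm) [-1.3  7.1]
hole top-24 [0.5383 0.151 ] bed x,y rel TCP (mm) [-2.4  5.4]
0.04636232574512242
lug [0.5441 0.1405] bed x,y rel TCP (mm) [-1.  -6.5]
```

Request:
send_rows([
  [[0.0025,0,0.02,0,0,0],[0.0025,0,0.045,0,0,0],[0.0025,0,0.065,0,0,0],[0.0025,0,0.08,0,0,0],[0.0025,0,0.085,0,0,0],[0.0025,0,0.085,0,0,0]],
])

```text
clock: 10.15
ee_pos: [0.5422, 0.148, 0.1642]
ee_rot: [-179.9, -0.0, 115.6]
force: [-0.5, -0.1, -2.3]
gripper_width: 0.265
grasp_force: 60.0
```

Request:
send_rows([
  [[0,0,0.006,0,0,0],[0,0,0.012,0,0,0],[0,0,0.018,0,0,0],[0,0,0.02,0,0,0],[0,0,0.02,0,0,0],[0,0,0.02,0,0,0]],
])

```text
clock: 10.65
ee_pos: [0.5424, 0.1481, 0.157]
ee_rot: [180.0, 0.0, 115.6]
force: [-0.7, -0.5, -1.9]
gripper_width: 0.267
grasp_force: 60.0
```

Request:
send_rows([
  [[0,0,0.005,0,0,0],[0,0,0.01,0,0,0],[0,0,0.015,0,0,0],[0,0,0.02,0,0,0],[0,0,0.02,0,0,0],[0,0,0.02,0,0,0]],
])

```text
clock: 11.15
ee_pos: [0.5424, 0.1481, 0.1488]
ee_rot: [-180.0, -0.0, 115.6]
force: [0.5, 1.2, -2.5]
gripper_width: 0.269
grasp_force: 60.0
```

Request:
send_rows([
  [[0,0,0.003,0,0,0],[0,0,0.006,0,0,0],[0,0,0.01,0,0,0],[0,0,0.01,0,0,0],[0,0,0.01,0,0,0]],
])

```text
clock: 11.57
ee_pos: [0.5424, 0.1481, 0.1449]
ee_rot: [-180.0, -0.0, 115.6]
force: [-0.2, 0.0, -3.1]
gripper_width: 0.265
grasp_force: 60.0
```

Request:
send_rows([
  [[0,0,0.003,0,0,0],[0,0,0.006,0,0,0],[0,0,0.01,0,0,0],[0,0,0.01,0,0,0],[0,0,0.01,0,0,0]],
])

```text
clock: 11.98
ee_pos: [0.5424, 0.1481, 0.1408]
ee_rot: [-180.0, -0.0, 115.6]
force: [0.2, -0.9, -2.3]
gripper_width: 0.262
grasp_force: 60.0
```

Request:
send_rows([
  [[0,0,0.003,0,0,0],[0,0,0.006,0,0,0],[0,0,0.01,0,0,0],[0,0,0.01,0,0,0],[0,0,0.01,0,0,0]],
])

```text
clock: 12.4
ee_pos: [0.5424, 0.1481, 0.1368]
ee_rot: [-180.0, -0.0, 115.6]
force: [0.8, -1.0, -3.3]
gripper_width: 0.265
grasp_force: 60.0
```

Request:
send_rows([
  [[0,0,0.003,0,0,0],[0,0,0.006,0,0,0],[0,0,0.01,0,0,0],[0,0,0.01,0,0,0],[0,0,0.01,0,0,0]],
])

```text
clock: 12.82
ee_pos: [0.5423, 0.1486, 0.1329]
ee_rot: [180.0, -0.1, 115.6]
force: [-0.6, 4.2, -1.4]
gripper_width: 0.269
grasp_force: 60.0
```

Request:
send_rows([
  [[0,0,0.002,0,0,0],[0,0,0.004,0,0,0],[0,0,0.006,0,0,0],[0,0,0.006,0,0,0],[0,0,0.006,0,0,0]],
])

```text
clock: 13.23
ee_pos: [0.5424, 0.1485, 0.1307]
ee_rot: [180.0, -0.0, 115.6]
force: [-1.1, 4.0, 1.0]
gripper_width: 0.27
grasp_force: 60.0
```

```bash
python3 - <<'E'
from h import *
o=st(); s=save('wrist','w4.png')
im=cv2.imread('pics/w4.png'); cv2.imwrite('pics/c4.png',cv2.resize(im[110:290,150:360],None,fx=3.3,fy=3.3,interpolation=cv2.INTER_CUBIC))
E
```

```text
{'clock': 13.2333, 'ee_pos': [0.5424, 0.1485, 0.1307], 'ee_rot': [179.9683, -0.0271, 115.6295], 'force': [-1.0692, 3.9936, 1.0493], 'torque': [0.9758, 0.2943, 0.0831], 'gripper_width': 0.2696, 'grasp_force': 59.9852}
```

View pics/c4.png

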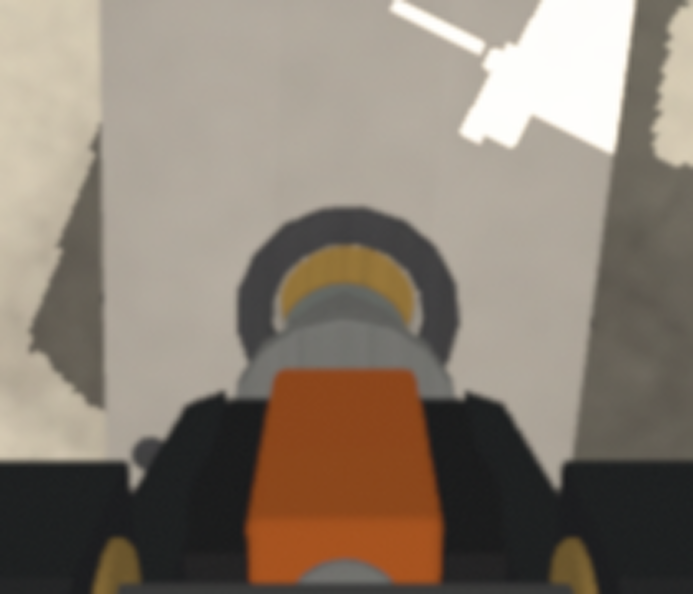

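The crop shows the pin in the hole. The ring's +y edge is at (347,207) in crop pixels, with brass from y=245 to 283. The pin bears on the −y side of the stage hole.

```bash
python3 - <<'E'
from h import *
o=st(); s=r.snapshot('wrist'); p,Rm=wristpose(o,s)
b=np.array([-.3814,.9244]); a=np.array([.9244,.3814])
f=lambda x,y:((x+.5)/3.3-.5+150,(y+.5)/3.3-.5+110)
T=np.array(o['ee_pos'][:2])
A=lambda uv,z:ray(s,[f(*uv)],z,p,Rm)[0,:2]
pr=lambda n,P:print(n,np.round(P,4),'bed x,y rel TCP (mm)',np.round([(P-T)@a*1e3,(P-T)@b*1e3],1))
for z in(.081,.086): pr('hole lr',(A((237,305),z)+A((459,305),z))/2);pr('hole top-24',A((348,207),z)-.024*b); print(np.linalg.norm(A((237,305),z)-A((459,305),z)))
pr('stage hole +y edge',A((348,245),.083)-.016*b)
pr('lug?',A((346,283),.068)-.015*b)
E
```

```text
{'clock': 13.2833, 'ee_pos': [0.5424, 0.1484, 0.1307], 'ee_rot': [179.9721, -0.0266, 115.6284], 'force': [-0.8583, 5.8053, 1.1326], 'torque': [0.9369, 0.29, -0.013], 'gripper_width': 0.2642, 'grasp_force': 59.9852}
hole lr [0.5401 0.1555] bed x,y rel TCP (mm) [0.5 7.4]
hole top-24 [0.54   0.1525] bed x,y rel TCP (mm) [-0.7  4.7]
0.04722956981260058
hole lr [0.5393 0.157 ] bed x,y rel TCP (mm) [0.4 9. ]
hole top-24 [0.5395 0.1535] bed x,y rel TCP (mm) [-0.8  5.8]
0.046027226347351444
stage hole +y edge [0.5402 0.1531] bed x,y rel TCP (mm) [-0.2  5.1]
lug? [0.545  0.1422] bed x,y rel TCP (mm) [ 0.1 -6.7]
```

Request:
send_rows([
  [[0,0,-0.015,0,0,0],[0,0,-0.03,0,0,0],[0,0,-0.045,0,0,0],[-0.004,0,-0.05,0,0,0],[-0.009,0,-0.05,0,0,0],[-0.013,0,-0.05,0,0,0],[-0.013,0,-0.05,0,0,0],[-0.013,0,-0.05,0,0,0]],
])

```text
clock: 14.0
ee_pos: [0.5446, 0.1434, 0.1504]
ee_rot: [-180.0, -0.0, 115.6]
force: [0.0, 0.6, -1.5]
gripper_width: 0.27
grasp_force: 60.0
```

Request:
send_rows([
  [[0,0,0.005,0,0,0],[0,0,0.01,0,0,0],[0,0,0.015,0,0,0],[0,0,0.02,0,0,0],[0,0,0.02,0,0,0],[0,0,0.02,0,0,0]],
])

```text
clock: 14.5
ee_pos: [0.5443, 0.1441, 0.1421]
ee_rot: [-180.0, -0.1, 115.6]
force: [-0.3, 5.7, -1.4]
gripper_width: 0.266
grasp_force: 60.0
```

Request:
send_rows([
  [[0,0,0.005,0,0,0],[0,0,0.01,0,0,0],[0,0,0.015,0,0,0],[0,0,0.02,0,0,0],[0,0,0.02,0,0,0],[0,0,0.02,0,0,0]],
])

```text
clock: 15.0
ee_pos: [0.5444, 0.144, 0.1342]
ee_rot: [-180.0, -0.1, 115.6]
force: [-1.3, 5.4, -1.3]
gripper_width: 0.264
grasp_force: 60.0
```

Request:
send_rows([
  [[0,0,0.004,0,0,0],[0,0,0.008,0,0,0],[0,0,0.012,0,0,0],[0,0,0.016,0,0,0],[0,0,0.016,0,0,0]],
])

```text
clock: 15.42
ee_pos: [0.5445, 0.1439, 0.1279]
ee_rot: [-180.0, -0.0, 115.6]
force: [-0.7, 5.5, -2.2]
gripper_width: 0.269
grasp_force: 60.0
```

Request:
send_rows([
  [[0,0,0.003,0,0,0],[0,0,0.006,0,0,0],[0,0,0.01,0,0,0],[0,0,0.01,0,0,0],[0,0,0.01,0,0,0]],
])

```text
clock: 15.83
ee_pos: [0.5445, 0.1437, 0.124]
ee_rot: [-180.0, -0.0, 115.6]
force: [-0.7, 5.3, 0.1]
gripper_width: 0.268
grasp_force: 60.0
```

Request:
send_rows([
  [[0,0,0.003,0,0,0],[0,0,0.006,0,0,0],[0,0,0.01,0,0,0],[0,0,0.01,0,0,0],[0,0,0.01,0,0,0]],
])

```text
clock: 16.25
ee_pos: [0.5445, 0.1437, 0.12]
ee_rot: [-180.0, -0.0, 115.6]
force: [-1.6, 5.4, -0.9]
gripper_width: 0.268
grasp_force: 60.0
```

Request:
send_rows([
  [[0,0,0.003,0,0,0],[0,0,0.006,0,0,0],[0,0,0.01,0,0,0],[0,0,0.01,0,0,0],[0,0,0.01,0,0,0]],
])

```text
clock: 16.67
ee_pos: [0.5445, 0.1436, 0.1159]
ee_rot: [-180.0, -0.0, 115.6]
force: [0.1, 5.3, -1.1]
gripper_width: 0.269
grasp_force: 60.0
```

Request:
send_rows([
  [[0,0,0.003,0,0,0],[0,0,0.006,0,0,0],[0,0,0.0075,0,0,0],[0,0,0.0075,0,0,0],[0,0,0.0075,0,0,0]],
])

```text
clock: 17.08
ee_pos: [0.5445, 0.1436, 0.1129]
ee_rot: [-180.0, -0.0, 115.6]
force: [-1.1, 4.8, -1.3]
gripper_width: 0.263
grasp_force: 60.0
```

Request:
send_rows([
  [[0,0,0.002,0,0,0],[0,0,0.005,0,0,0],[0,0,0.0075,0,0,0],[0,0,0.0075,0,0,0]],
])

```text
clock: 17.42
ee_pos: [0.5444, 0.1435, 0.1099]
ee_rot: [-180.0, -0.0, 115.6]
force: [-2.1, 4.8, -1.7]
gripper_width: 0.268
grasp_force: 60.0
```

Request:
send_rows([
  [[0,0,0.002,0,0,0],[0,0,0.004,0,0,0],[0,0,0.005,0,0,0],[0,0,0.005,0,0,0]],
])

```text
clock: 17.75
ee_pos: [0.5445, 0.1434, 0.108]
ee_rot: [-180.0, -0.0, 115.6]
force: [-2.0, 5.3, -1.4]
gripper_width: 0.27
grasp_force: 60.0
```

Request:
send_rows([
  [[0,0,0.002,0,0,0],[0,0,0.004,0,0,0],[0,0,0.004,0,0,0],[0,0,0.004,0,0,0]],
])

```text
clock: 18.08
ee_pos: [0.5446, 0.1434, 0.1064]
ee_rot: [-180.0, -0.0, 115.6]
force: [-1.2, 4.3, -1.1]
gripper_width: 0.263
grasp_force: 60.0
```

Request:
send_rows([
  [[0,0,0.002,0,0,0],[0,0,0.004,0,0,0],[0,0,0.004,0,0,0],[0,0,0.004,0,0,0]],
])

```text
clock: 18.42
ee_pos: [0.5446, 0.1434, 0.1048]
ee_rot: [-180.0, -0.0, 115.6]
force: [-1.4, 3.7, -1.7]
gripper_width: 0.268
grasp_force: 60.0
```

Request:
send_rows([
  [[0,0,0.002,0,0,0],[0,0,0.004,0,0,0],[0,0,0.004,0,0,0],[0,0,0.004,0,0,0]],
])

```text
clock: 18.75
ee_pos: [0.5446, 0.1434, 0.1032]
ee_rot: [-180.0, -0.0, 115.6]
force: [-2.1, 4.5, -1.6]
gripper_width: 0.27
grasp_force: 60.0
```

Request:
send_rows([
  [[0,0,0.002,0,0,0],[0,0,0.004,0,0,0],[0,0,0.004,0,0,0],[0,0,0.004,0,0,0]],
])

```text
clock: 19.08
ee_pos: [0.5446, 0.1434, 0.1016]
ee_rot: [-180.0, -0.0, 115.6]
force: [-1.2, 4.0, -1.3]
gripper_width: 0.267
grasp_force: 60.0
```

Request:
send_rows([
  [[0,0,0.002,0,0,0],[0,0,0.004,0,0,0],[0,0,0.006,0,0,0],[0,0,0.006,0,0,0]],
])

```text
clock: 19.42
ee_pos: [0.5446, 0.1434, 0.0992]
ee_rot: [-180.0, 0.0, 115.6]
force: [-2.0, 4.3, -1.5]
gripper_width: 0.267
grasp_force: 60.0
```

Request:
send_rows([
  [[0,0,0.001,0,0,0],[0,0,0.002,0,0,0],[0,0,0.0025,0,0,0],[0,0,0.0025,0,0,0]],
])

```text
clock: 19.75
ee_pos: [0.5446, 0.1434, 0.0983]
ee_rot: [-180.0, 0.0, 115.6]
force: [-1.4, 3.4, 0.1]
gripper_width: 0.268
grasp_force: 60.0
```

Request:
send_rows([
  [[0,0,0.001,0,0,0],[0,0,0.002,0,0,0],[0,0,0.0025,0,0,0],[0,0,0.0025,0,0,0]],
])

```text
clock: 20.08
ee_pos: [0.5446, 0.1434, 0.0973]
ee_rot: [-180.0, -0.0, 115.6]
force: [-1.6, 4.8, 0.4]
gripper_width: 0.271
grasp_force: 60.0
```

Request:
send_rows([
  [[0,0,0.001,0,0,0],[0,0,0.002,0,0,0],[0,0,0.0025,0,0,0],[0,0,0.0025,0,0,0]],
])

```text
clock: 20.42
ee_pos: [0.5447, 0.1434, 0.0963]
ee_rot: [-180.0, 0.0, 115.6]
force: [-1.9, 4.6, -1.0]
gripper_width: 0.266
grasp_force: 60.0
```

Request:
send_rows([
  [[0,0,0.001,0,0,0],[0,0,0.002,0,0,0],[0,0,0.0025,0,0,0],[0,0,0.0025,0,0,0]],
])

```text
clock: 20.75
ee_pos: [0.5447, 0.1433, 0.0962]
ee_rot: [180.0, 0.0, 115.6]
force: [-4.5, 3.8, 7.4]
gripper_width: 0.265
grasp_force: 60.0
```

Request:
send_rows([
  [[0,0,0.001,0,0,0],[0,0,0.0025,0,0,0],[0,0,0.0025,0,0,0]],
])

```text
clock: 21.0
ee_pos: [0.5448, 0.1432, 0.0961]
ee_rot: [179.9, 0.1, 115.6]
force: [-7.7, 2.6, 15.6]
gripper_width: 0.267
grasp_force: 60.0
```

Request:
send_rows([
  [[0,0,0.0008,0,0,0],[0,0,0.0013,0,0,0],[0,0,0.0013,0,0,0],[0,0,0.0013,0,0,0]],
])

```text
clock: 21.33
ee_pos: [0.5448, 0.1431, 0.0961]
ee_rot: [179.9, 0.1, 115.6]
force: [-8.4, 1.7, 18.8]
gripper_width: 0.268
grasp_force: 60.0
```

```bash
python3 - <<'E'
from h import *
o=st(); s=save('wrist','w5.png'); im=cv2.imread('pics/w5.png')[150:290,170:340]
sd=save('side','s5.png')
for c in('side','wrist'):
  for t in('pin_collar','stage_hole','pin_grip'): print(c,t,[(np.round(x['location'],4).tolist(),round(x['confidence'],2)) for x in r.place_of(c,t)[:1]])
e=np.array(sd['position']);Rm=np.array(sd['rotation']); Rm=R.from_euler('xyz',Rm,degrees=True).as_matrix() if Rm.ndim==1 else Rm
q=np.array(sd['mtx'])@(Rm.T@(np.array([.545,.143,.1])-e)); u,v=(q[:2]/q[2]).astype(int); print(u,v)
k=cv2.imread('pics/s5.png')[v-45:v+45,u-45:u+45]
a=cv2.resize(im,(486,400),interpolation=cv2.INTER_CUBIC); k=cv2.resize(k,(400,400),interpolation=cv2.INTER_CUBIC)
cv2.imwrite('pics/c5.png',np.hstack([a[:,:395],k]))
E
```

```text
{'clock': 21.3333, 'ee_pos': [0.5448, 0.1431, 0.0961], 'ee_rot': [179.9124, 0.0887, 115.6329], 'force': [-8.3741, 1.7205, 18.8217], 'torque': [0.3059, 1.582, -0.0485], 'gripper_width': 0.2684, 'grasp_force': 59.9898}
side pin_collar [([0.5413, 0.1437, 0.0823], 0.52)]
side stage_hole [([0.5437, 0.143, 0.0817], 0.58)]
side pin_grip [([0.5457, 0.1447, 0.1185], 0.7)]
wrist pin_collar []
wrist stage_hole []
wrist pin_grip []
202 168
```

View pics/c5.png

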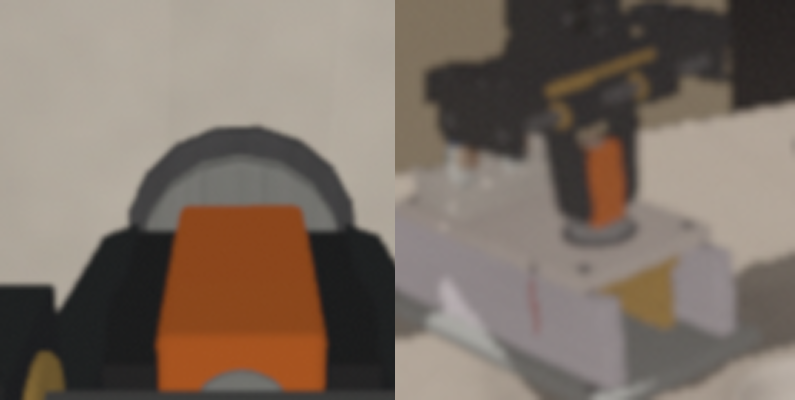

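Both views show the collar on the steel ring, centred, with net push about 21 N. There is some side load in −x, so I'll relieve it while keeping the push, then release.

Request:
send_rows([
  [[-0.0002,-0.0006,0,0,0,0],[0.0002,-0.0012,0.0002,0,0,0],[0.0002,-0.0012,0.0004,0,0,0],[0.0002,-0.0012,0.0004,0,0,0]],
])

```text
clock: 22.07
ee_pos: [0.5448, 0.143, 0.0961]
ee_rot: [179.8, 0.1, 115.6]
force: [-6.3, 2.7, 19.2]
gripper_width: 0.268
grasp_force: 60.0
```

Request:
send_rows([
  [[0.0005,-0.001,0,0,0,0],[0.0008,-0.002,0.0002,0,0,0],[0.0008,-0.0025,0.0003,0,0,0],[0.0008,-0.0025,0.0003,0,0,0],[0.0008,-0.0025,0.0003,0,0,0]],
])

```text
clock: 22.48
ee_pos: [0.5448, 0.143, 0.0961]
ee_rot: [179.7, 0.2, 115.6]
force: [-2.5, 3.8, 17.9]
gripper_width: 0.264
grasp_force: 60.0
```

Request:
send_rows([
  [[0,-0.0004,0.0006,0,0,0],[0,-0.0004,0.0012,0,0,0],[0,-0.0004,0.0012,0,0,0],[0,-0.0004,0.0012,0,0,0],[0,-0.0004,0.0012,0,0,0]],
])

```text
clock: 22.9
ee_pos: [0.5448, 0.143, 0.0961]
ee_rot: [179.7, 0.2, 115.6]
force: [-3.9, 2.9, 20.1]
gripper_width: 0.266
grasp_force: 60.0
```

Request:
send_rows([
  [[0,0,-0.003,0,0,0],[0,0,-0.006,0,0,0],[0,0,-0.006,0,0,0],[0,0,-0.006,0,0,0]],
])

```text
clock: 23.23
ee_pos: [0.5442, 0.143, 0.0962]
ee_rot: [179.8, 0.1, 115.6]
force: [3.2, 3.7, 6.1]
gripper_width: 0.269
grasp_force: 60.0
```

Request:
send_rows([
  [[0,0,0,0,0,0],[0,0,0,0,0,0],[0,0,0,0,0,0]],
], force=5)

```text
clock: 23.48
ee_pos: [0.5442, 0.1429, 0.0962]
ee_rot: [179.8, 0.1, 115.6]
force: [2.9, 3.2, 5.8]
gripper_width: 0.274
grasp_force: 5.0
```

Request:
send_rows([
  [[0,0,0,0,0,0],[0,0,0,0,0,0],[0,0,0,0,0,0],[0,0,0,0,0,0],[0,0,0,0,0,0],[0,0,0,0,0,0],[0,0,0,0,0,0],[0,0,0,0,0,0]],
], hand=-1)

```text
clock: 24.15
ee_pos: [0.5429, 0.143, 0.0954]
ee_rot: [-180.0, 0.0, 115.6]
force: [-0.2, 0.1, -0.5]
gripper_width: 0.855
grasp_force: 0.0
```

Request:
send_rows([
  [[0,0,-0.02,0,0,0],[0,0,-0.06,0,0,0],[0,0,-0.12,0,0,0],[0,0,-0.18,0,0,0],[0,0,-0.24,0,0,0],[0,0,-0.29,0,0,0],[0,0,-0.31,0,0,0],[0,0,-0.31,0,0,0]],
])

```text
clock: 24.82
ee_pos: [0.5435, 0.1431, 0.2215]
ee_rot: [179.8, 0.1, 115.6]
force: [0.6, 0.6, 0.4]
gripper_width: 1.004
grasp_force: 0.0
```

```bash
python3 - <<'E'
from h import *
o=st(); save('wrist','w6.png'); save('side','s6.png')
for t in('pin_collar','stage_hole','pin_grip'): print(t,[(np.round(x['location'],4).tolist(),round(x['confidence'],2)) for x in r.place_of('side',t)[:1]])
a=cv2.resize(cv2.imread('pics/w6.png')[100:290,150:360],(440,400)); k=cv2.resize(cv2.imread('pics/s6.png')[123:213,162:242],(355,400),interpolation=cv2.INTER_CUBIC)
cv2.imwrite('pics/c6.png',np.hstack([a,k]))
E
```

```text
{'clock': 24.8167, 'ee_pos': [0.5435, 0.1431, 0.2215], 'ee_rot': [179.7935, 0.089, 115.6297], 'force': [0.584, 0.5957, 0.3735], 'torque': [-0.0417, 0.0587, -0.0073], 'gripper_width': 1.004, 'grasp_force': 0.0}
pin_collar [([0.5424, 0.1425, 0.0811], 0.82)]
stage_hole [([0.5439, 0.1484, 0.0845], 0.73)]
pin_grip [([0.5429, 0.1452, 0.116], 0.78)]
```

View pics/c6.png

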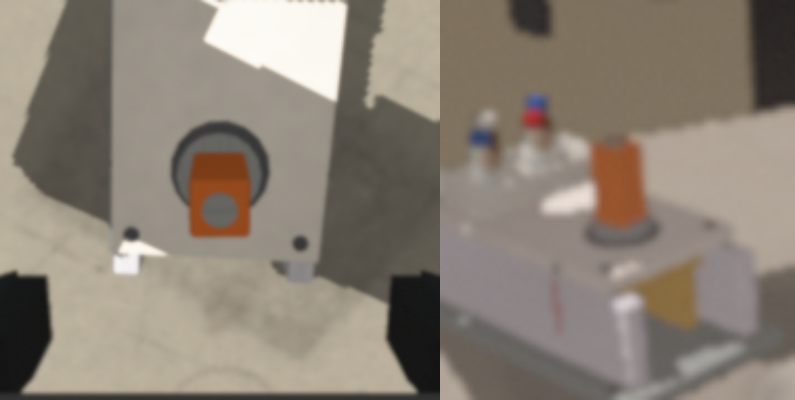

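The pin stands upright with its collar concentric on the ring, and the gripper is clear of it.

```bash
python3 -c "
from cell import r
print(r.sign_off())"
```

```text
the job is handed in; nothing more can be done
None
```

The pin is through both holes with its collar on the steel ring, seated with about 20 N, released and standing upright; the beaker and amber bottle were not touched, and I handed the job in at about 25 s.

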